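Open the tool chest and hold its sprung lid at the balance point

TASK

The fitter is about to tighten the gas-strut brackets inside the blue tool chest and needs you to open it and hold the lid: fold the front flap down by its pull tab until it stands level, then take the lid by its handle and raise it past its balance point, to where the struts clearly carry it, without letting it spring wide open. Ease it back to just below the balance point, where it would sink shut if let go, and finish while still holding it there by the handle, steady, with the flap left level. Do not knock over or shift the mug, the yellow carton or the hammer.

Things in the scene. Friction and masses are not known exactly. Their poses are not given: they have to be found in the camera images.
- chest: blue steel tool chest, 220 mm deep (x), 440 mm wide (y), 166 mm high with the lid shut, fixed to the bench. Origin: centre of its underside, at bench height. Its x axis points from the front (flap side, nearer the robot) to the back (lid hinge), y along its width to the left, z up. The lid's hinge line runs along y at x = +110 mm, z = 158 mm.
- flap (a joint): angle of the front flap, rad: 0 shut and upright, grows as it folds down towards the robot, 1.571 level, 1.85 stop. Stiff hinge: it stays where it is left (0.4 N m of friction, 3 to 4 N at the tab). Starts 0 to 0.3. A 20 mm lip on its top edge closes over the lid's front edge: at 0 it keeps the lid down, from 0.2 on it is clear.
- flap_hinge (a point): middle of the flap's hinge line, 110 mm in front of the chest's centre and 68 mm above the bench; the hinge runs along the chest's y. The flap is 334 mm wide and 103 mm high.
- flap_tab (a point): centre of the flap's pull tab: bright steel, 40 mm wide along the chest's y, 40 mm long, 5 mm thick, mid-way along the flap's top edge, leaning outward 0.45 rad. Shut: 120 mm above the flap hinge, 13.5 mm in front of it, 22 mm above the lid. Level: 120 mm in front of the hinge, 13.5 mm below it. Pinched across its width from above it can turn between the fingers. Axes: the chest's when shut.
- lid (a joint): angle of the lid, rad: 0 shut, grows as its front rises, 1.25 stop. Two gas struts: below the balance point at 0.50 it sinks shut by itself, above it springs open by itself. Force at the handle along its path: 10 N to lift at 0, 3.4 N at 0.3, 1.1 N at 0.43, none at 0.50; 1.5 N to hold it down at 0.6. Just below the balance point: 0.32 to 0.48. Clearly past it: 0.55 or more. Too wide: 0.95.
- lid_grip (a point): steel bow handle with red sleeve near the lid's front edge: bar 14 mm thick, 124 mm long along the chest's y, on two posts, 34 mm free under it. This point: middle of the bar. Shut: 182 mm in front of the lid's hinge line, 50 mm above it; height over the bench: 208 mm shut, 275 at 0.40 rad, 289 at balance, 302 at 0.60 rad. Pinched from above it can turn between the fingers. Axes: the chest's when shut.
- mug: red mug, 80 mm across, 95 mm high, with a handle, standing on the bench near the chest's left front corner; origin at the centre of its foot. Not to be disturbed.
- carton: yellow electrode carton, 260 x 60 x 45 mm, lying on the bench along the chest's right side; origin at the centre of its underside, x along its length. Not to be disturbed.
- hammer: hammer lying on the bench beside the chest's left side, 260 mm long, 26 mm high, head 88 mm across at its far (+x) end; origin at its middle, at bench height, x along the handle. Not to be disturbed.

How it is judged:
On the way, in this order (a step that is already met when the one before it is completed fails the run):
1. the flap is folded down level (within 8 degrees) while the lid is still shut (value of joint flap between 1.43 and 1.71 rad and value of joint lid below 0.1 rad), for 0.2 s.
2. the lid is raised past its balance point, to 0.55 rad or more, by its handle (value of joint lid above 0.55 rad and contact force between the fingers and lid above 0.3 N and distance between the grasp point and lid_grip below 0.08 m), for 0.1 s.
At the end, for the whole second after the job is handed in: The fingers still hold the lid by its handle (grasp point within 80 mm of the bar's middle), at rest, between 0.32 and 0.485 rad open (just below the balance point at 0.50); the flap is level within 8 degrees; mug, carton and hammer are within 30 mm of where they were (value of joint lid between 0.32 and 0.485 rad and velocity of joint lid between -0.05 and 0.05 rad/s and contact force between the fingers and lid above 0.3 N and value of joint flap between 1.43 and 1.71 rad and distance of each of mug, carton, hammer from where it was at the start of the episode below 0.03 m and distance between the grasp point and lid_grip below 0.08 m); the arm keeps its last pose, push and grip.
It fails at once if the lid springs wide open (beyond 0.95 rad) (value of joint lid above 0.95 rad).
It fails at once if the mug is knocked over (angle between mug's own z axis and vertical above 0.5 rad).
It fails at once if mug, carton or hammer is shifted by more than 30 mm (distance of any of mug, carton, hammer from where it was at the start of the episode above 0.03 m).
It also fails if it takes over 54 s, if anything falls off the work surface, if the arm or the gripper's body presses on something with over 40 N, if the wrist force passes 120 N, or if a joint passes its speed limit or range.

ROBOT

A 7-joint arm with a two-finger parallel gripper is mounted at the origin on the work surface. World frame = base frame: x ahead of the robot, y to its left, z up, the work surface at z = 0. Lengths are in m, angles in rad, forces in N, time in s.
With the tool pointing down it reaches from about 0.4 to 0.85 m from the base axis. Payload 10.4 kg.
Tool frame: the origin (TCP) lies at the very end of the fingers, on their centre line; the grasp point (between the pads) lies 19 mm behind it; z points along the fingers, y is the direction in which the jaws open and shut (so a half turn about z gives the same grasp; the last joint's range is limited). The gripper opens to 87 mm and grips with 3 to 60 N. Pads are 19 mm wide; open, the fingers measure 117 mm over their backs; the gripper's body (75 mm by 190 mm) begins 51 mm behind the grasp point.
Start: joints at [-1.255, 0.332, -0.065, 1.46, 0.022, 1.35, -0.088], TCP at [0.208, 0.589, 0.223] pointing down, gripper open.
Joint ranges: [-2.6, 2.6], [-0.5, 2.12], [-1.47, 1.34], [0.16, 2.42], [-1.27, 4.41], [0.06, 2.06], [-2.6, 2.6]. Speed limits (rad/s): [2.22, 2.22, 2.79, 2.79, 3.14, 3.14, 3.14].

INTERFACE

Orientations are given as a unit quaternion [x, y, z, w].
In Python, from bench import r gives the robot as it stands.
- The arm moves only by the shell command python3 -m crank 'ROWS' [FORCE]. ROWS is JSON, a list of rows, each a list of 3 entries, a list of its own where there are three numbers: the opening, from -1 (shut) to 1 (fully open), so that 0 is half open, then the shift along the tool's x, y, z in mm, then the turn about the tool's z in degrees. A call has 1 to 12 rows; each row is the pose to reach, as a shift and turn from the pose commanded when the call began, along the tool's axes at that moment; what a row does not reach only later rows make up. A row lasts 1/12 s, in which the tool goes at most 41.7 mm and 7.16 degrees, less where a joint would pass 70% of its speed; a pose out of reach is approached as far as the arm can. A call with a gripper value outside its range is refused whole. The fingers move at their own pace and stop on an object; FORCE is the grip in N (left out, the last holds). Time passes only in rows, so rows that repeat a pose let the fingers close. It gives the time, the measured TCP pose, the force and the opening at its end, in the units of the state.
- r.read_state(): the state, without advancing time (a new reading comes with each control period).
- r.camera(name): name is "side" or "top"; returns a dict with "pixels" (480x640x3 uint8, red, green, blue), "fov_y" (degrees; the focal length in pixels is half the picture's height over the tangent of half this angle, whatever the lens; pixels are square), "cx", "cy" (the principal point, pixels), "cam_to_world" (4x4, takes a point from camera to world coordinates). Camera axes: x right, y down, z forward; pixel columns grow to the right and rows downward; lengths in m; the calibration is good to about 2 mm. A picture is of the moment at which its call begins. There is no depth.
- r.close_job(): hands the job in, once; it reports no verdict.
The state is a dict: "time": time; "joint_positions": joint angles; "joint_vel": joint speeds; "joint_torque": joint torques, N m; "ee_pos": TCP position; "eef_rot": TCP orientation; "ft_force": force on the tool from outside, world axes, zero at the start; "torque": the same for the moment, N m; "width": finger opening in m.
Only numpy, scipy, OpenCV 4.12 (cv2) and the standard library are available. Lean on these libraries where they do the work, as an engineer would, in place of code of your own. Each camera call takes 0.05 s, during which the arm holds its last target.

## Working session

There is one attempt and no reset: what is moved stays moved. The work goes in short steps, Python scripts to look and compute and a shell command to move; the robot and the scene stay as the last step left them, time stands still between calls to the robot, and variables do not carry over. Pictures are saved under pics/ and viewed, and the job is handed in when it is done.

```bash
ls; mkdir -p pics
python3 - <<'E'
from bench import r
import cv2
s=r.read_state()
for k,v in s.items(): print(k,v)
for n in("side","top"):
    c=r.camera(n); cv2.imwrite(f"pics/{n}0.png",c["pixels"][:,:,::-1]); print(n,c["fov_y"],c["cx"],c["cy"],c["cam_to_world"])
E
```

```text
pics
time 0.0
joint_positions [-1.25462006  0.33287287 -0.06469009  1.46094042  0.02161911  1.34989209
 -0.08849408]
joint_vel [-0.00024422 -0.00172502  0.00038467  0.0013346  -0.000705    0.0018361
  0.00097882]
joint_torque [ 9.07950671e-04 -6.23271704e+01  2.48331623e-02 -3.89895988e+01
 -6.14898372e-02  3.98736598e-02  1.35968535e-04]
ee_pos [0.2075977  0.58910754 0.22175372]
eef_rot [ 1.68568528e-01  9.85689682e-01 -7.04237002e-04 -7.61390195e-05]
ft_force [-0.99345482 -0.02246548 -0.01841328]
torque [ 0.05326515 -0.02943034  0.07678755]
width 0.08689181535631095
side 46.69500804280318 330.8354132857334 248.38531036386917 [[-0.96719134 -0.19204642  0.16631024  0.33715748]
 [-0.25387547  0.754837   -0.60478785  0.94691381]
 [-0.00938978 -0.62716766 -0.77882768  1.30099341]
 [ 0.          0.          0.          1.        ]]
top 55.272603275575385 322.08106915508927 241.27610342868832 [[-0.02797882 -0.98470805  0.17195128  0.42131227]
 [-0.99949212  0.0249335  -0.01984512  0.0453226 ]
 [ 0.01525431 -0.17241919 -0.98490554  1.05453999]
 [ 0.          0.          0.          1.        ]]
```

View pics/side0.png

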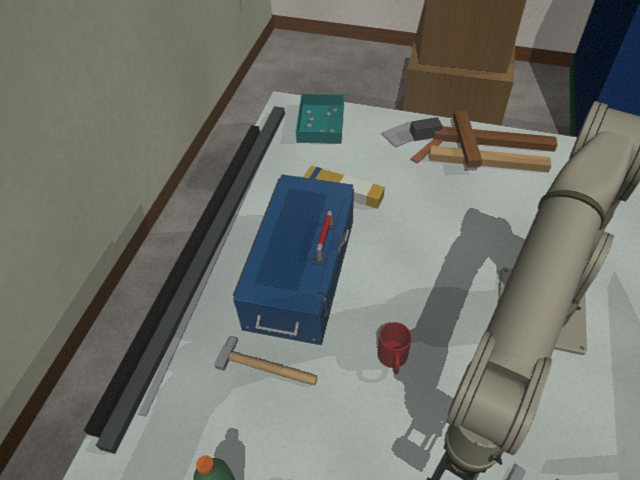

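View pics/top0.png

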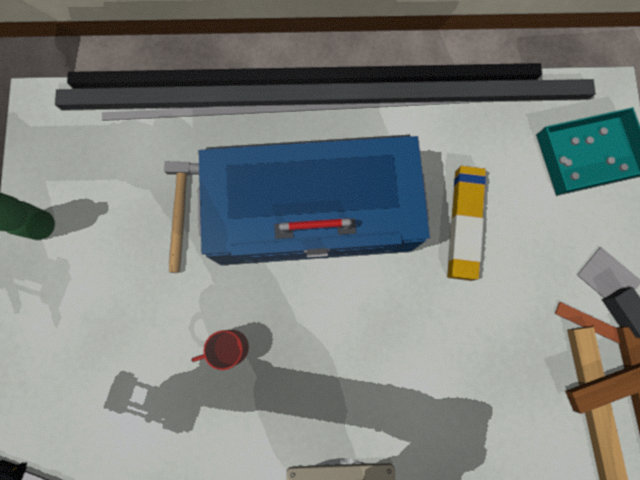

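The side view shows the shut chest, with the red bar at (325,235) and the mug at (394,345). In the top view the bar is at (316,225), the tab at (316,254), the mug at (226,349), the hammer at (178,220) and the carton at (468,222). Next I'll measure these.

```bash
cat > h.py <<'E'
import numpy as np,cv2
from bench import r
def cam(n,save=None):
    c=r.camera(n)
    if save: cv2.imwrite(f"pics/{save}.png",c["pixels"][:,:,::-1])
    c["f"]=240/np.tan(np.radians(c["fov_y"])/2); return c
def ray(c,u,v):
    T=c["cam_to_world"]; d=T[:3,:3]@np.array([(u-c["cx"])/c["f"],(v-c["cy"])/c["f"],1]); return T[:3,3],d/np.linalg.norm(d)
def plane(c,u,v,z):
    o,d=ray(c,u,v); return o+d*(z-o[2])/d[2]
def tri(rs):
    A=sum(np.eye(3)-np.outer(d,d) for o,d in rs); b=sum((np.eye(3)-np.outer(d,d))@o for o,d in rs); return np.linalg.solve(A,b)
def proj(c,p):
    q=np.linalg.inv(c["cam_to_world"])@np.r_[p,1]; return c["cx"]+c["f"]*q[0]/q[2],c["cy"]+c["f"]*q[1]/q[2]
def red(c,box):
    x0,y0,x1,y1=box; p=c["pixels"].astype(int); m=((p[...,0]>150)&(p[...,1]<80)&(p[...,2]<80)).astype(np.uint8)
    k=np.zeros_like(m);k[y0:y1,x0:x1]=m[y0:y1,x0:x1]; ys,xs=np.nonzero(k); rc=cv2.minAreaRect(np.c_[xs,ys].astype(np.float32)); return rc,cv2.boxPoints(rc)
E
python3 - <<'E'
from h import *
t=cam("top");s=cam("side")
a,ab=red(t,(260,205,370,245));b,bb=red(s,(300,200,345,270))
print(a,b)
P=tri([ray(t,*a[0]),ray(s,*b[0])]);print("bar",P,proj(t,P),proj(s,P))
print("bar plane",plane(t,*a[0],.208),plane(s,*b[0],.208))
# blue
p=t["pixels"].astype(int);m=((p[...,2]>p[...,0]+40)&(p[...,2]>70)).astype(np.uint8);m[:, :195]=0;m[:,435:]=0;m[:120]=0;m[280:]=0
cn=max(cv2.findContours(m,0,2)[0],key=cv2.contourArea);ap=cv2.approxPolyDP(cn,4,True)[:,0]
print([(tuple(q),plane(t,*q,.166).round(3)) for q in ap])
for n,c,bx in(("top",t,(190,125,490,290)),("side",s,(210,160,410,370))):
    x0,y0,x1,y1=bx;im=c["pixels"][y0:y1,x0:x1,::-1];k=2.6 if n=="top" else 2.8
    cv2.imwrite(f"pics/{n}z.png",cv2.resize(im,None,fx=k,fy=k,interpolation=2))
E
```

```text
((315.0066833496094, 224.0995635986328), (4.323734760284424, 52.283935546875), 86.18592071533203) ((324.716552734375, 228.5636749267578), (1.5801314115524292, 27.878032684326172), 16.389541625976562)
bar [0.60183967 0.04071429 0.21110482] (np.float64(315.00158760767727), np.float64(224.01363134383)) (np.float64(324.7762305886964), np.float64(228.58198302454804))
bar plane [0.60233831 0.04069191 0.208     ] [0.60276043 0.03811019 0.208     ]
[((np.int32(417), np.int32(137)), array([ 0.789, -0.174,  0.166])), ((np.int32(200), np.int32(150)), array([0.771, 0.27 , 0.166])), ((np.int32(202), np.int32(252)), array([0.561, 0.262, 0.166])), ((np.int32(260), np.int32(256)), array([0.55 , 0.149, 0.166])), ((np.int32(425), np.int32(240)), array([ 0.574, -0.176,  0.166])), ((np.int32(429), np.int32(236)), array([ 0.582, -0.184,  0.166]))]
```

View pics/topz.png

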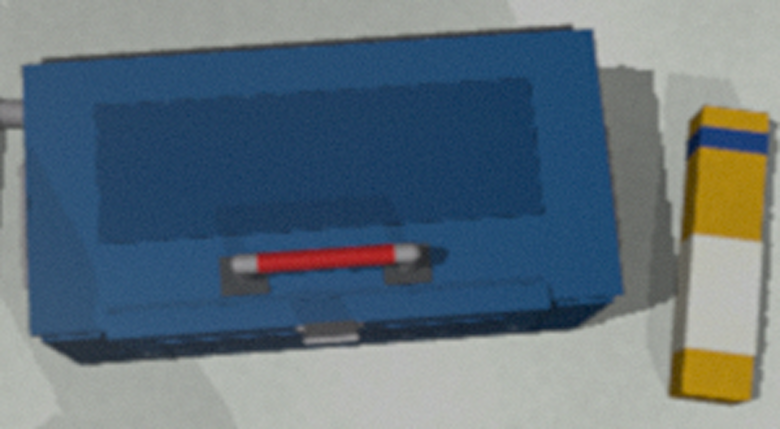

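View pics/sidez.png

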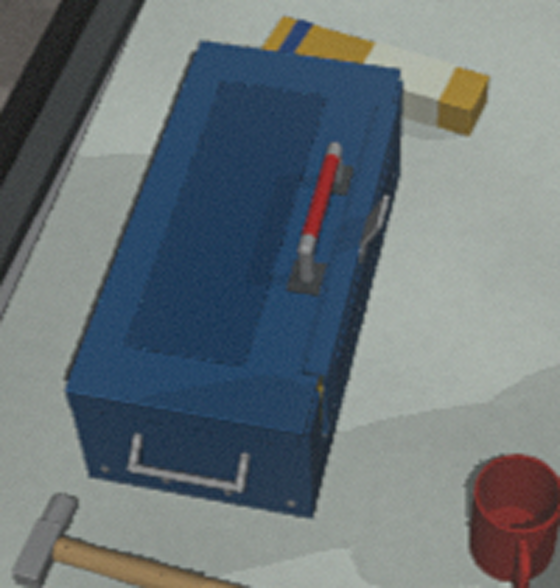

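Run:
```python
from h import *
t=cam("top");s=cam("side")
T=tri([ray(t,190+330/2.6,125+331/2.6),ray(s,210+373/2.8,160+225/2.8)]);print("tab",T,proj(t,T),proj(s,T))
a,ab=red(t,(260,205,370,245))
L=plane(t,279.5,227,.208);R=plane(t,350.8,222.7,.208);print("bar ends",L,R,np.linalg.norm(L-R),(L+R)/2)
e=[plane(t,*q,.208) for q in ab];d=e[0]-e[1] if np.linalg.norm(e[0]-e[1])>np.linalg.norm(e[2]-e[1]) else e[2]-e[1]
print("yaw bar deg",np.degrees(np.arctan(-d[0]/d[1])))
q0=plane(t,200,150,.166);q1=plane(t,417,137,.166);print("yaw edge",np.degrees(np.arctan(-(q0-q1)[0]/(q0-q1)[1])))
print("mug rim",plane(t,226,349,.095)," carton",plane(t,468,222,.045),"hammer",plane(t,178,220,.02))
yaw=np.radians(2.5);B=np.array([.6022,.0405]);ex=np.array([np.cos(yaw),np.sin(yaw)]);C=B+.072*ex
for f in(0,.1,.2,.3):
    p=np.r_[C-(.110+.0135*np.cos(f)+.12*np.sin(f))*ex,.068+.12*np.cos(f)-.0135*np.sin(f)];print(f,p.round(4),np.round(proj(t,p),1),np.round(proj(s,p),1))
    for o in(-.02,.02):
        p2=p+np.r_[-ex[1],ex[0],0]*o; print("   ",np.round(proj(t,p2),1),np.round(proj(s,p2),1))
print("C",C)
x0,y0,x1,y1=300,200,380,270
cv2.imwrite("pics/sz.png",cv2.resize(s["pixels"][y0:y1,x0:x1,::-1],None,fx=8,fy=8,interpolation=2))
cv2.imwrite("pics/tz.png",cv2.resize(t["pixels"][215:275,270:360,::-1],None,fx=8,fy=8,interpolation=2))
```

```text
tab [0.55318391 0.03819911 0.17490838] (np.float64(316.9322700435793), np.float64(252.42781536122163)) (np.float64(343.1281226575006), np.float64(240.33551362964238))
bar ends [0.59841209 0.10765359 0.208     ] [ 0.60336871 -0.02701148  0.208     ] 0.1347562586460965 [0.6008904  0.04032106 0.208     ]
yaw bar deg 2.488960446727034
yaw edge 2.365100695053212
mug rim [0.37130726 0.22771373 0.095     ]  carton [ 0.63348919 -0.30655888  0.045     ] hammer [0.65995477 0.35427477 0.02      ]
0 [0.5507 0.0383 0.188 ] [317.  252.7] [344.1 237.3]
    [327.4 252. ] [345.6 231.6]
    [306.5 253.4] [342.5 243.1]
0.1 [0.5388 0.0377 0.1861] [317.4 259. ] [348.5 238.5]
    [327.8 258.3] [350.  232.8]
    [306.9 259.7] [347.1 244.3]
0.2 [0.5272 0.0372 0.1829] [317.8 265.2] [352.9 240. ]
    [328.2 264.5] [354.3 234.3]
    [307.4 265.9] [351.5 245.8]
0.3 [0.5159 0.0367 0.1787] [318.2 271.3] [357.1 241.7]
    [328.6 270.6] [358.5 236. ]
    [307.8 272.1] [355.7 247.5]
C [0.67413147 0.0436406 ]
```

View pics/sz.png

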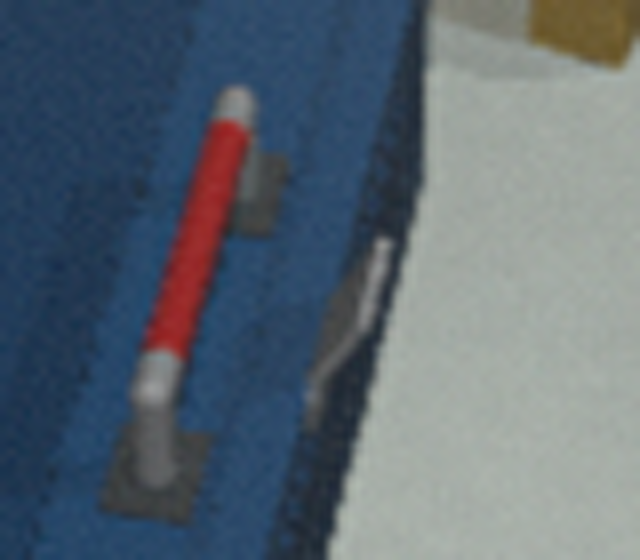

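View pics/tz.png

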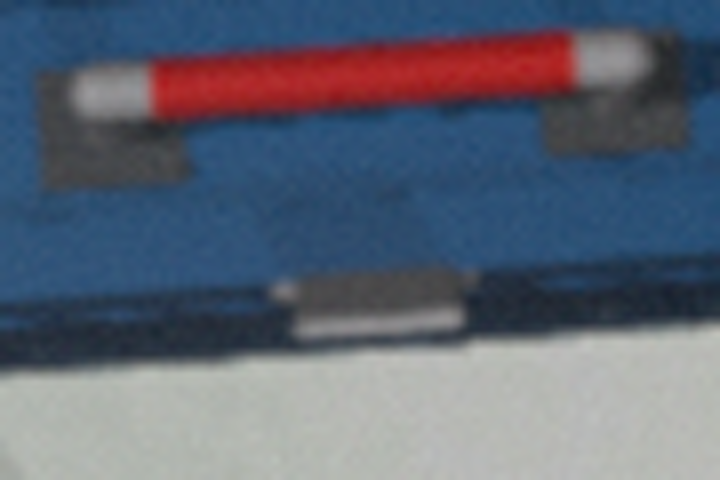

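```bash
python3 -m crank '[[1,[-5,-4,-20],0],[1,[-25,-20,-45],-2],[1,[-50,-40,-70],-4],[1,[-76,-61,-78],-6],[1,[-102,-82,-78],-8],[1,[-128,-103,-78],-10],[1,[-154,-124,-78],-12],[1,[-180,-145,-78],-14],[1,[-206,-166,-78],-16],[1,[-232,-187,-78],-18],[1,[-250,-202,-78],-20],[1,[-260,-210,-78],-21.8]]'
```

```text
time: 1.3
ee_pos: [0.385, 0.3018, 0.3009]
eef_rot: [-0.02, 1.0, 0.0, 0.0]
ft_force: [-0.0, -0.0, 0.0]
width: 0.0871
```

```bash
python3 -m crank '[[1,[-8,-14,0],0],[1,[-23,-41,0],0],[1,[-40,-71,0],0],[1,[-57,-101,0],0],[1,[-75,-133,0],0],[1,[-93,-165,0],0],[1,[-110,-195,0],0],[1,[-126,-223,0],0],[1,[-138,-245,0],0],[1,[-147,-260,0],0],[1,[-152,-269,0],0],[1,[-152.6,-270,0],0]]' ; python3 -c "
from h import *
print(r.read_state()); cam('side','side1');cam('top','top1')"
```

```text
time: 2.3
ee_pos: [0.5474, 0.0397, 0.3004]
eef_rot: [-0.019, 1.0, -0.0, -0.0]
ft_force: [-0.6, -0.3, -0.2]
width: 0.0867
{'time': 2.3, 'joint_positions': array([-0.56529148,  0.12849188,  0.45709251,  1.56220868, -0.05622973,
        1.46425241,  1.50424129]), 'joint_vel': array([-0.01045229, -0.00041572, -0.02943019,  0.00069108, -0.00974396,
        0.00545077, -0.01333198]), 'joint_torque': array([ 2.99589727e-01, -4.25604773e+01,  2.75012679e+00, -4.00021005e+01,
       -9.87987500e-02,  3.58234422e-03,  5.18827960e-01]), 'ee_pos': array([0.54737337, 0.0397372 , 0.30038149]), 'eef_rot': array([-1.94593049e-02,  9.99810591e-01, -3.40554582e-04, -3.14098055e-05]), 'ft_force': array([-0.64447867, -0.31688877, -0.23945652]), 'torque': array([ 0.03976217,  0.03231252, -0.03080884]), 'width': 0.0867441676354466}
```

View pics/side1.png

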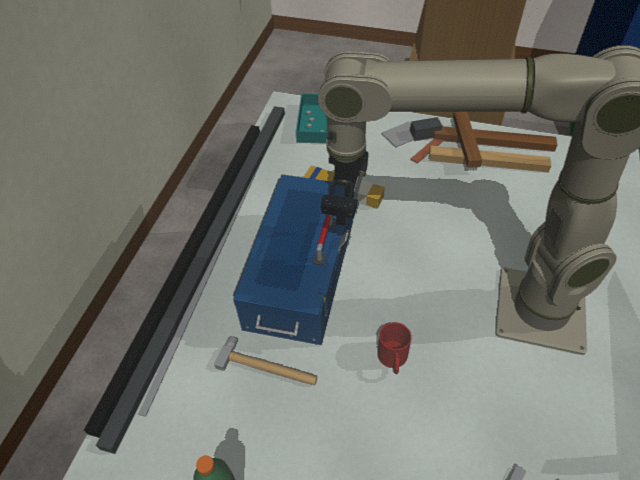

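The gripper hangs over the tab at about (340,205), with the bar and mug untouched. I'll lower it and look before closing.

```bash
python3 -m crank '[[1,[0,0,10],0],[1,[0,0,30],0],[1,[0,0,52],0],[1,[0,0,74],0],[1,[0,0,94],0],[1,[0,0,110],0],[1,[0,0,118],0],[1,[0,0,123],0],[1,[0,0,126],0],[1,[0,0,126],0]]' ; python3 -c "
from h import *
print(r.read_state()['ft_force']); s=cam('side');t=cam('top')
cv2.imwrite('pics/s2.png',cv2.resize(s['pixels'][180:280,290:400,::-1],None,fx=6,fy=6,interpolation=2))
cv2.imwrite('pics/t2.png',cv2.resize(t['pixels'][170:290,250:390,::-1],None,fx=5,fy=5,interpolation=2))"
```

```text
time: 3.23
ee_pos: [0.5468, 0.0421, 0.1746]
eef_rot: [-0.021, 1.0, 0.0, 0.0]
ft_force: [0.3, -0.8, -1.1]
width: 0.0873
[ 0.27194062 -0.76077673 -1.14310318]
```

View pics/s2.png

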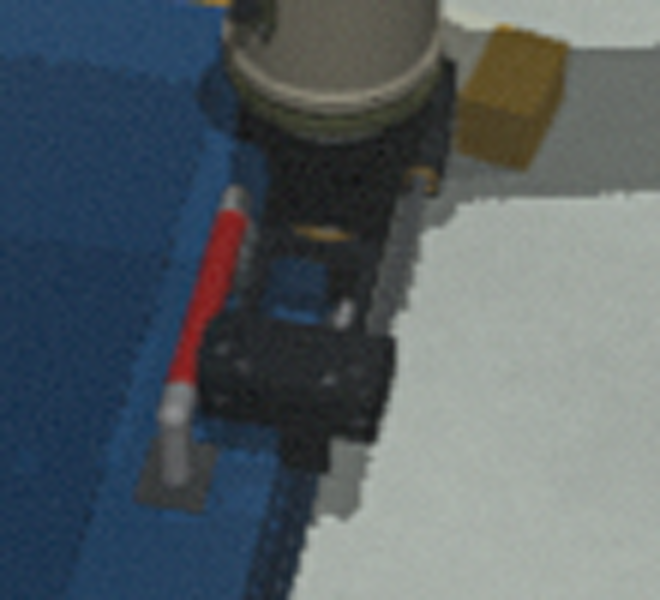

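View pics/t2.png

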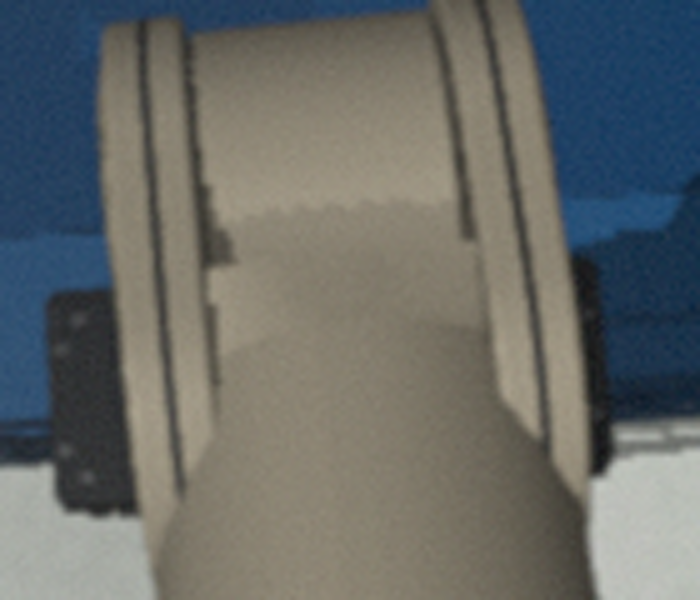

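The tab lies between the open fingers and nothing is touching. I'll close with a 4 mm correction in y.

```bash
python3 -m crank '[[1,[0,-4,0],0],[1,[0,-4,0],0],[0.5,[0,-4,0],0],[0.2,[0,-4,0],0],[0,[0,-4,0],0],[-0.2,[0,-4,0],0],[-0.4,[0,-4,0],0],[-0.4,[0,-4,0],0],[-0.4,[0,-4,0],0]]' 30; python3 -c "
from h import *
s=r.read_state();print(s['ee_pos'],s['ft_force'],s['width'])"
```

```text
time: 4.08
ee_pos: [0.547, 0.0377, 0.1745]
eef_rot: [-0.021, 1.0, 0.0, -0.0]
ft_force: [-0.5, 0.2, 0.2]
width: 0.0481
[0.54700814 0.03769148 0.17450552] [-0.46123547  0.22254024  0.20006955] 0.04806060145162977
```

```bash
python3 -m crank '[[-0.6,[0,0,0],0],[-0.6,[0,0,0],0],[-0.6,[0,0,0],0],[-0.6,[0,0,0],0]]' 30; python3 -c "
from h import *
s=r.read_state();print(s['ee_pos'],s['ft_force'],s['width'])"
```

```text
time: 4.42
ee_pos: [0.547, 0.0388, 0.1745]
eef_rot: [-0.021, 1.0, 0.001, -0.0]
ft_force: [-0.6, 5.4, 0.1]
width: 0.0394
[0.54696979 0.03875937 0.17451608] [-0.61143394  5.35658167  0.12767443] 0.03938680231846918
```

```bash
python3 -c "
import numpy as np
a0=.1362;r=126.7
for f in np.arange(0,1.6,.0982/1): print(round(f,3),round(r*(np.sin(a0+f)-np.sin(a0)),1),round(r*(np.cos(a0)-np.cos(a0+f)),1))
for f in (.8,1.571,1.6):print(round(f,3),round(r*(np.sin(a0+f)-np.sin(a0)),1),round(r*(np.cos(a0)-np.cos(a0+f)),1))
"
```

```text
0.0 0.0 0.0
0.098 12.2 2.3
0.196 24.2 5.8
0.295 35.7 10.4
0.393 46.7 16.1
0.491 57.2 22.9
0.589 66.9 30.7
0.687 75.7 39.4
0.786 83.7 49.0
0.884 90.8 59.2
0.982 96.7 70.1
1.08 101.6 81.6
1.178 105.4 93.4
1.277 107.9 105.6
1.375 109.3 118.0
1.473 109.4 130.4
1.571 108.3 142.8
0.8 84.8 50.4
1.571 108.3 142.8
1.6 107.8 146.4
```

```bash
python3 -m crank '[[-0.6,[3,0,0.4],0],[-0.6,[7,0,1.1],0],[-0.6,[12.2,0,2.3],0],[-0.6,[18.2,0,4],0],[-0.6,[24.2,0,5.8],0],[-0.6,[30,0,8.1],0],[-0.6,[35.7,0,10.4],0],[-0.6,[41.2,0,13.2],0],[-0.6,[46.7,0,16.1],0],[-0.6,[46.7,0,16.1],0]]'; python3 -c "
from h import *
s=r.read_state();print(s['ee_pos'],s['ft_force'],s['width'])
s=cam('side')
cv2.imwrite('pics/s3.png',cv2.resize(s['pixels'][170:290,280:420,::-1],None,fx=5,fy=5,interpolation=2))"
```

```text
time: 5.25
ee_pos: [0.5005, 0.0367, 0.1592]
eef_rot: [-0.021, 1.0, 0.001, 0.001]
ft_force: [-2.4, 5.5, 4.6]
width: 0.039
[0.50047297 0.03668551 0.15921137] [-2.44751872  5.51309414  4.57928191] 0.03896625070653828
```

View pics/s3.png

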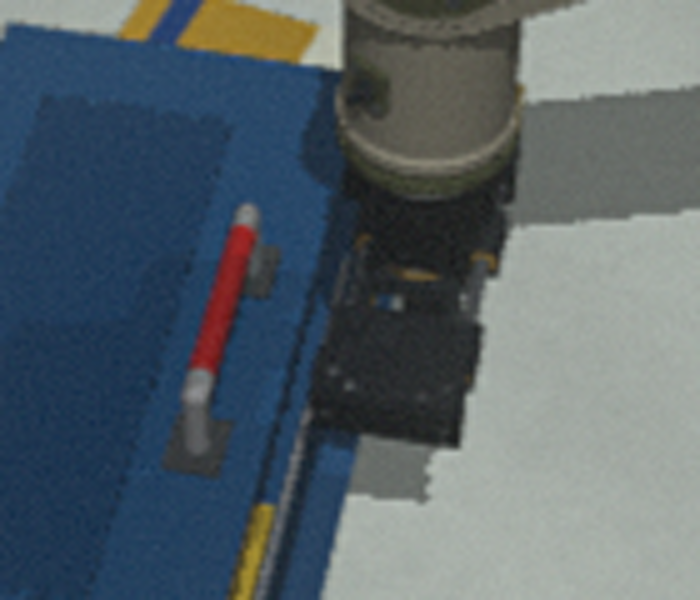

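The flap is coming away from the lid, with the lip clear along (270,540) in the crop. I'll continue the arc.

```bash
python3 -m crank '[[-0.6,[5,0,3.2],0],[-0.6,[10.5,0,6.8],0],[-0.6,[15.5,0,10.6],0],[-0.6,[20.2,0,14.6],0],[-0.6,[24.8,0,18.8],0],[-0.6,[29,0,23.3],0],[-0.6,[33.2,0,28],0],[-0.6,[37,0,32.9],0],[-0.6,[44.1,0,43.1],0],[-0.6,[50,0,54],0],[-0.6,[54.9,0,65.5],0],[-0.6,[54.9,0,65.5],0]]'; python3 -c "
from h import *
s=r.read_state();print(s['ee_pos'],s['ft_force'],s['width'])"
```

```text
time: 6.3
ee_pos: [0.4448, 0.0342, 0.0917]
eef_rot: [-0.021, 1.0, 0.0, 0.0]
ft_force: [1.3, 6.8, -4.5]
width: 0.0395
[0.44483033 0.03420517 0.09173007] [ 1.32087299  6.76838859 -4.45229726] 0.03945855635851739
```

```bash
python3 -m crank '[[-0.6,[2,0,6],0],[-0.6,[3.8,0,11.8],0],[-0.6,[5.2,0,18],0],[-0.6,[6.3,0,24],0],[-0.6,[7.2,0,30.2],0],[-0.6,[7.7,0,36.4],0],[-0.6,[7.8,0,42.6],0],[-0.6,[7.8,0,48.8],0],[-0.6,[7.4,0,55],0],[-0.6,[6.7,0,60.5],0],[-0.6,[6.7,0,60.5],0],[-0.6,[6.7,0,60.5],0]]'; python3 -c "
from h import *
s=r.read_state();print(s['ee_pos'],s['ft_force'],s['width'])
s=cam('side','s4');t=cam('top','t4')"
```

```text
time: 7.3
ee_pos: [0.4384, 0.0339, 0.032]
eef_rot: [-0.021, 1.0, 0.0, -0.0]
ft_force: [-1.4, 7.3, -5.1]
width: 0.0391
[0.43840918 0.03390946 0.03202784] [-1.40740318  7.27335592 -5.12938988] 0.03913698794773132
```

View pics/s4.png

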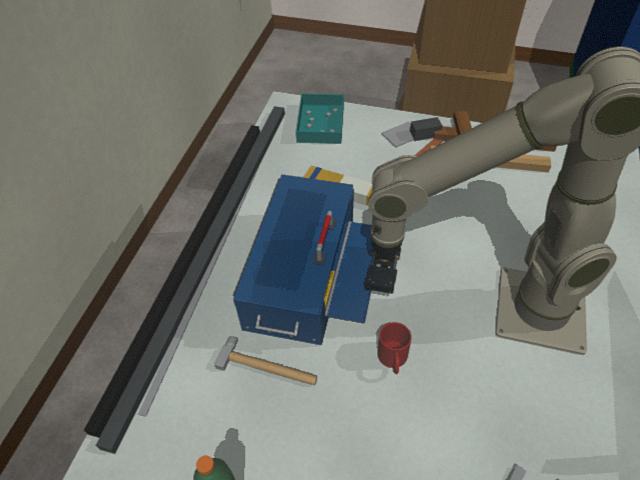

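View pics/t4.png

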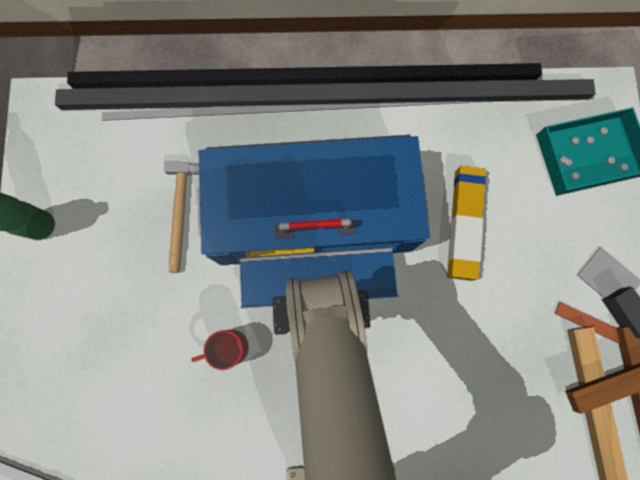

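The flap is down, with its outer left corner at (366,322) in the side view and (242,307) in the top view. The lid is still shut and the objects haven't moved. Next I'll check the flap's angle.

Run:
```python
from h import *
t=cam("top");s=cam("side")
cv2.imwrite('pics/s5.png',cv2.resize(s['pixels'][210:340,310:420,::-1],None,fx=5,fy=4.6,interpolation=2))
cv2.imwrite('pics/t5.png',cv2.resize(t['pixels'][240:320,230:410,::-1],None,fx=4,fy=4,interpolation=2))
yaw=np.radians(2.45);ex=np.array([np.cos(yaw),np.sin(yaw)]);ey=np.array([-ex[1],ex[0]]);C=np.array([.6741,.0436])
def fp(f,y,L=.103,w=0): return np.r_[C-(.110+w*np.cos(f)+L*np.sin(f))*ex+y*ey,.068+L*np.cos(f)-w*np.sin(f)]
for f in(1.43,1.5,1.571,1.65,1.71):
    print(f,*[np.round(proj(c,fp(f,y)),1) for c in(t,s) for y in(.167,-.167)])
```

```text
1.43 [240.1 307.2] [398.4 296. ] [364.7 318.4] [384.8 222.4]
1.5 [240.6 307.7] [397.8 296.6] [364.9 320. ] [384.9 224.1]
1.571 [241.2 307.9] [397.2 296.9] [364.9 321.5] [384.8 225.7]
1.65 [241.8 307.9] [396.6 296.9] [364.7 323.1] [384.5 227.5]
1.71 [242.2 307.7] [396.  296.8] [364.3 324.3] [384.1 228.9]
```

View pics/s5.png

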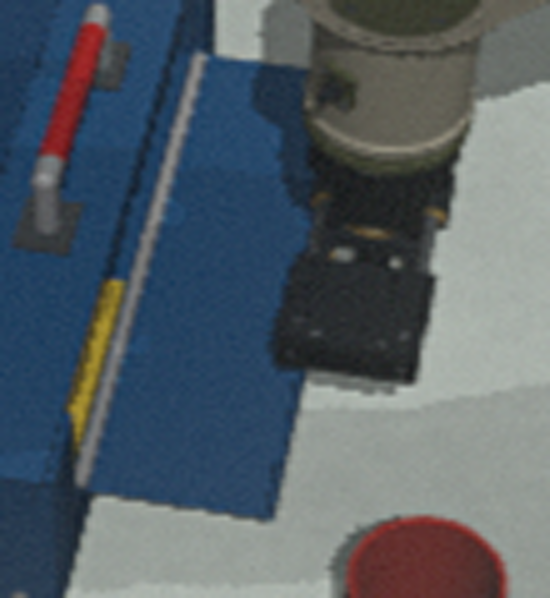

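View pics/t5.png

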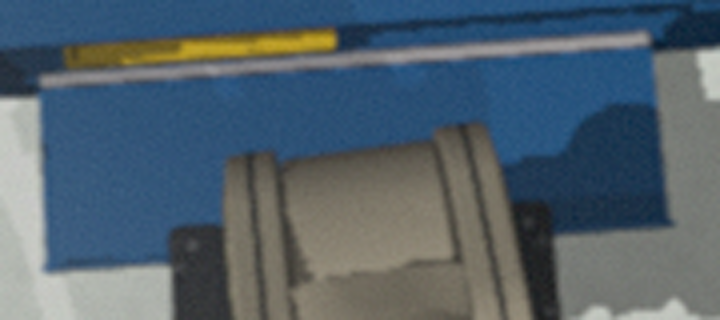

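```bash
python3 -m crank '[[0,[0,0,0],0],[0.5,[0,0,0],0],[1,[0,0,0],0],[1,[0,0,0],0],[1,[0,0,0],0],[1,[0,0,0],0],[1,[0,0,0],0],[1,[0,0,-6],0],[1,[0,0,-20],0],[1,[0,0,-40],0],[1,[0,0,-60],0],[1,[0,0,-70],0]]'; python3 -c "
from h import *
s=r.read_state();print(s['ee_pos'],s['ft_force'],s['width'])
s=cam('side');t=cam('top')
cv2.imwrite('pics/s6.png',cv2.resize(s['pixels'][210:340,310:420,::-1],None,fx=5,fy=4.6,interpolation=2))
cv2.imwrite('pics/t6.png',cv2.resize(t['pixels'][240:320,230:410,::-1],None,fx=4,fy=4,interpolation=2))
"
```

```text
time: 8.5
ee_pos: [0.4398, 0.0332, 0.1048]
eef_rot: [-0.021, 1.0, 0.0, 0.001]
ft_force: [0.2, 0.7, 0.0]
width: 0.0867
[0.43980057 0.0331768  0.10483969] [0.17168849 0.68839038 0.02630753] 0.08670939586409811
```

View pics/s6.png

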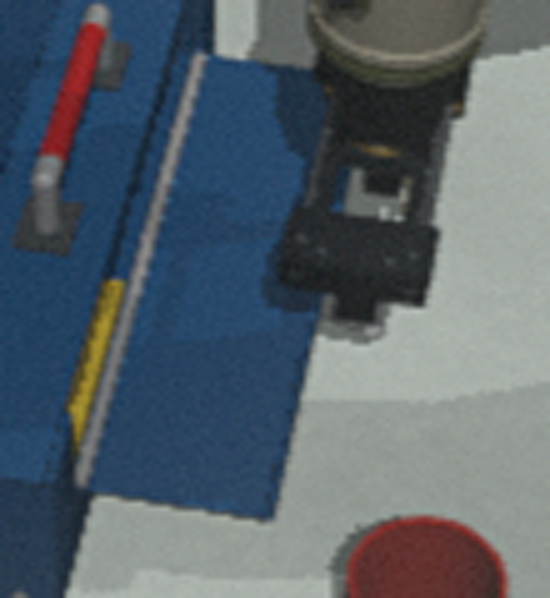

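The flap stayed put, corner still at (365,323), and the gripper is free. Now up, turn 90° and over to the bar.

```bash
python3 -m crank '[[1,[0,0,-10],3],[1,[0,0,-35],10],[1,[0,0,-65],17],[1,[0,0,-95],24],[1,[0,0,-125],31],[1,[0,0,-150],38],[1,[-5,0,-170],45],[1,[-15,0,-185],52],[1,[-30,0,-195],59],[1,[-50,0,-200],66],[1,[-70,0,-200],73],[1,[-90,0,-200],80]]' && python3 -c "
from h import *
s=r.read_state();print(s['ee_pos'],s['eef_rot'],s['joint_positions'])"
```

```text
time: 9.6
ee_pos: [0.5297, 0.037, 0.3014]
eef_rot: [0.629, 0.778, -0.0, -0.0]
ft_force: [0.2, 0.5, -1.1]
width: 0.0869
[0.5296973  0.03703509 0.30140621] [ 6.28858521e-01  7.77519679e-01 -2.11906997e-04 -2.55703524e-04] [-0.53864488  0.08390796  0.41259822  1.60176716 -0.03388405  1.46365115
  0.08693515]
```

```bash
python3 -m crank '[[1,[-2,10,0],3],[1,[-4,25,0],6],[1,[-6,40,0],9.6],[1,[-9,55,0],9.6],[1,[-11,66,0],9.6],[1,[-11.7,71,0],9.6],[1,[-11.7,71.4,0],9.6],[1,[-11.7,71.4,0],9.6]]' && python3 -c "
from h import *
s=r.read_state();print(s['ee_pos'],s['eef_rot'])"
```

```text
time: 10.27
ee_pos: [0.6007, 0.0407, 0.3015]
eef_rot: [0.69, 0.724, -0.001, -0.0]
ft_force: [0.8, -0.9, -0.2]
width: 0.0869
[0.60068639 0.04067202 0.30149295] [ 6.89726291e-01  7.24069855e-01 -6.04079280e-04 -3.51058312e-04]
```

```bash
python3 -m crank '[[1,[0,1,10],0],[1,[0,1,30],0],[1,[0,1,52],0],[1,[0,1,74],0],[1,[0,1,92],0],[1,[0,1,104],0],[1,[0,1,110],0],[1,[0,1,113],0],[1,[0,1,113],0]]' && python3 -c "
from h import *
s=r.read_state();print(s['ee_pos'],s['eef_rot'],s['ft_force'])
s=cam('side')
cv2.imwrite('pics/s7.png',cv2.resize(s['pixels'][150:330,240:420,::-1],None,fx=3.2,fy=3.2,interpolation=2))"
```

```text
time: 11.02
ee_pos: [0.6019, 0.0408, 0.1895]
eef_rot: [0.69, 0.724, 0.0, -0.0]
ft_force: [0.7, 0.3, 0.1]
width: 0.0869
[0.60194811 0.04081875 0.18947993] [ 6.89675737e-01  7.24118339e-01  9.26464712e-05 -3.87655411e-06] [0.74068929 0.25117286 0.13469643]
```

View pics/s7.png

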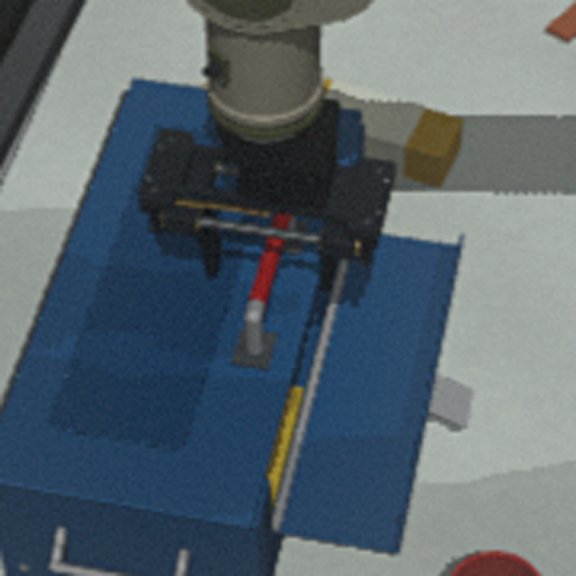

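The fingers straddle the red bar at (270,250) in the crop, and the flap's tab is visible at about (451,401).

```bash
python3 -m crank '[[0.3,[0,0,0],0],[-0.2,[0,0,0],0],[-0.6,[0,0,0],0],[-1,[0,0,0],0],[-1,[0,0,0],0],[-1,[0,0,0],0],[-1,[0,0,0],0],[-1,[0,0,0],0],[-1,[0,0,0],0],[-1,[0,0,0],0],[-1,[0,0,0],0],[-1,[0,0,0],0]]' 40
python3 - <<'E'
from h import *
s=r.read_state();print(s['ee_pos'],s['ft_force'],s['width'])
s=cam('side')
yaw=np.radians(2.45);ex=np.array([np.cos(yaw),np.sin(yaw)]);C=np.array([.6741,.0436])
for f in(1.43,1.5,1.571,1.65,1.71): print(f,np.round(proj(s,np.r_[C-(.110+.0135*np.cos(f)+.12*np.sin(f))*ex,.068+.12*np.cos(f)-.0135*np.sin(f)]),1))
a0=.268;R=188.7
for th in(0,.05,.1,.15,.2,.25,.3,.35,.4,.42,.45,.5,.55,.6,.62,.65): print(th,round(R*(np.cos(a0)-np.cos(a0+th)),1),round(R*(np.sin(a0+th)-np.sin(a0)),1))
E
```

```text
time: 12.07
ee_pos: [0.602, 0.0408, 0.1894]
eef_rot: [0.69, 0.724, 0.0, -0.0]
ft_force: [0.7, 0.0, 0.2]
width: 0.0148
[0.60199172 0.04078403 0.18940083] [0.66865131 0.01747147 0.1760875 ] 0.014834190978416246
1.43 [381.9 270.7]
1.5 [381.7 272.5]
1.571 [381.3 274.3]
1.65 [380.6 276.3]
1.71 [379.9 277.6]
0 0.0 0.0
0.05 2.7 9.0
0.1 5.9 17.9
0.15 9.5 26.6
0.2 13.6 35.2
0.25 18.0 43.5
0.3 22.9 51.5
0.35 28.2 59.4
0.4 33.8 66.9
0.42 36.2 69.9
0.45 39.8 74.2
0.5 46.2 81.1
0.55 53.0 87.7
0.6 60.0 94.0
0.62 62.9 96.4
0.65 67.3 99.9
```

```bash
python3 -m crank '[[-1,[0,0,0],0],[-1,[0,0.4,-1.5],0],[-1,[0,1.3,-4.5],0],[-1,[0,2.7,-9],0],[-1,[0,4.2,-13.5],0],[-1,[0,5.9,-17.9],0],[-1,[0,7.6,-22.2],0],[-1,[0,9.5,-26.6],0],[-1,[0,11.5,-31],0],[-1,[0,13.6,-35.2],0],[-1,[0,13.6,-35.2],0],[-1,[0,13.6,-35.2],0]]'
python3 - <<'E'
from h import *
s=r.read_state();print(s['ee_pos'],s['ft_force'],s['width'])
s=cam('side')
cv2.imwrite('pics/s8.png',cv2.resize(s['pixels'][150:350,220:420,::-1],None,fx=2.9,fy=2.9,interpolation=2))
E
```

```text
time: 13.12
ee_pos: [0.6152, 0.0414, 0.2257]
eef_rot: [0.69, 0.724, -0.0, -0.0]
ft_force: [-7.5, -0.2, -3.2]
width: 0.013
[0.61523429 0.04136788 0.22573853] [-7.53352058 -0.15966524 -3.17506472] 0.013007753652161117
```

View pics/s8.png

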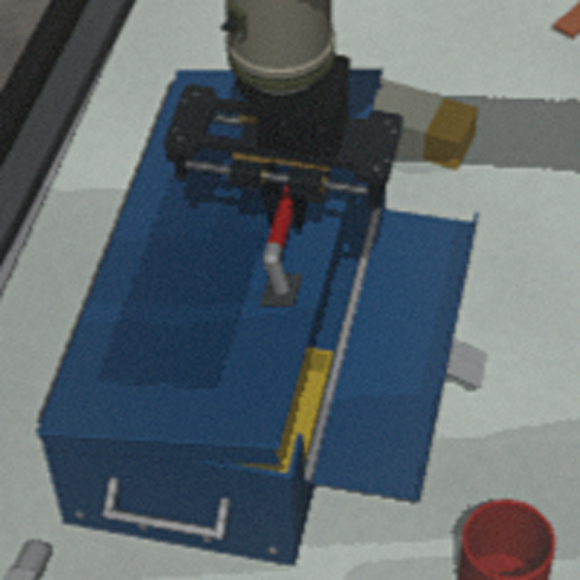

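The lid follows the bar, its front edge lifted to about 0.2 rad. Now past balance to about 0.62.

```bash
python3 -m crank '[[-1,[0,2,-4],0],[-1,[0,4.4,-8.3],0],[-1,[0,9.3,-16.3],0],[-1,[0,12,-20.3],0],[-1,[0,14.6,-24.2],0],[-1,[0,20.2,-31.7],0],[-1,[0,26.2,-39],0],[-1,[0,32.6,-45.9],0],[-1,[0,39.4,-52.5],0],[-1,[0,46.4,-58.8],0],[-1,[0,49.3,-61.2],0],[-1,[0,49.3,-61.2],0]]'
python3 - <<'E'
from h import *
s=r.read_state();print(s['ee_pos'],s['ft_force'],s['width'])
s=cam('side');t=cam('top','t9')
cv2.imwrite('pics/s9.png',cv2.resize(s['pixels'][150:350,220:420,::-1],None,fx=2.9,fy=2.9,interpolation=2))
E
```

```text
time: 14.17
ee_pos: [0.6663, 0.0435, 0.2901]
eef_rot: [0.69, 0.724, 0.002, 0.002]
ft_force: [-7.5, -0.3, 8.6]
width: 0.0128
[0.66632802 0.04354898 0.2901331 ] [-7.52691297 -0.33658422  8.64707075] 0.012774418079444199
```

View pics/s9.png

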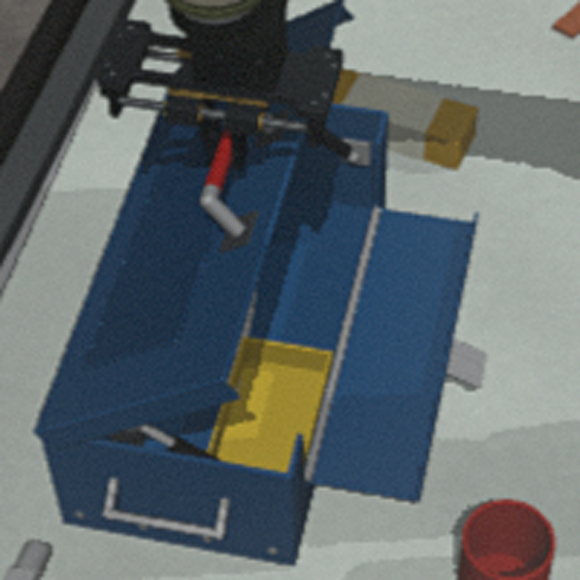

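View pics/t9.png

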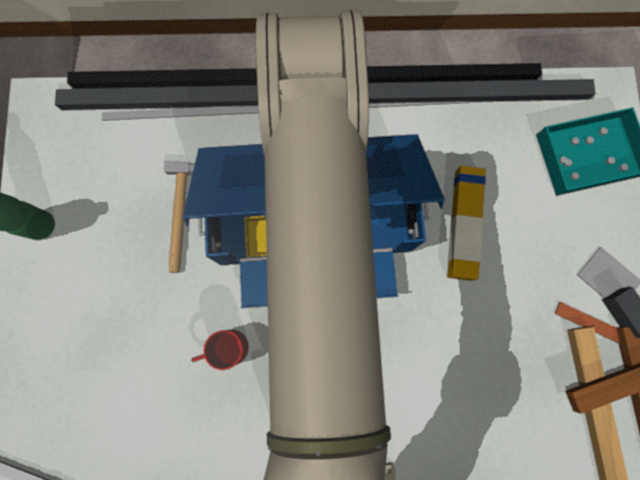

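The lid stands well past balance, with its left front corner at (186,217) in the top view and about (301,286) in the side view. The flap and objects are unchanged. I'll cross-check the angle.

```bash
cat > lid.py <<'E'
from h import *
import sys
tl,sl=eval(sys.argv[1])
t=cam("top");s=cam("side")
P=tri([ray(t,*tl),ray(s,*sl)]);print("corner",P,proj(t,P),proj(s,P))
yaw=np.radians(2.45);ex=np.array([np.cos(yaw),np.sin(yaw)]);ey=np.array([-ex[1],ex[0]]);C=np.array([.6741,.0436])
for th in(.35,.4,.45,.5,.55,.6,.65,.7):
  for w in(.008,-.01): 
    p=np.r_[C+(.11-.22*np.cos(th)-w*np.sin(th))*ex+.22*ey,.158+.22*np.sin(th)+w*np.cos(th)];print(th,w,p.round(3),np.round(proj(t,p),1),np.round(proj(s,p),1))
x0,y0=270,250
cv2.imwrite(f"pics/{sys.argv[2]}s.png",cv2.resize(s['pixels'][240:320,230:340,::-1],None,fx=6,fy=6,interpolation=2))
cv2.imwrite(f"pics/{sys.argv[2]}t.png",cv2.resize(t['pixels'][125:235,160:270,::-1],None,fx=5,fy=5,interpolation=2))
E
python3 lid.py '((186,217),(301,286))' L1
```

```text
corner [0.60171673 0.26605284 0.26761513] (np.float64(186.19181566264055), np.float64(220.42916074458205)) (np.float64(298.49560157982535), np.float64(285.1500535358657))
0.35 0.008 [0.565 0.259 0.241] [193.7 243.4] [315.1 292.6]
0.35 -0.01 [0.572 0.259 0.224] [196.  241.6] [312.8 296.3]
0.4 0.008 [0.569 0.259 0.251] [192.2 240.4] [313.4 289.9]
0.4 -0.01 [0.576 0.26  0.234] [194.5 238.2] [310.7 293.4]
0.45 0.008 [0.573 0.259 0.261] [190.6 237.1] [311.5 287.1]
0.45 -0.01 [0.581 0.26  0.245] [193.  234.4] [308.4 290.6]
0.5 0.008 [0.578 0.26  0.27 ] [189.1 233.4] [309.3 284.3]
0.5 -0.01 [0.586 0.26  0.255] [191.4 230.3] [305.9 287.7]
0.55 0.008 [0.583 0.26  0.28 ] [187.6 229.4] [306.9 281.5]
0.55 -0.01 [0.592 0.26  0.264] [189.9 225.9] [303.2 284.8]
0.6 0.008 [0.589 0.26  0.289] [186.1 225.1] [304.3 278.8]
0.6 -0.01 [0.599 0.261 0.274] [188.3 221.2] [300.3 281.9]
0.65 0.008 [0.595 0.26  0.298] [184.6 220.5] [301.5 276.1]
0.65 -0.01 [0.606 0.261 0.283] [186.8 216.1] [297.1 279. ]
0.7 0.008 [0.601 0.261 0.306] [183.1 215.6] [298.4 273.3]
0.7 -0.01 [0.613 0.261 0.292] [185.2 210.8] [293.7 276.1]
```

View pics/L1s.png

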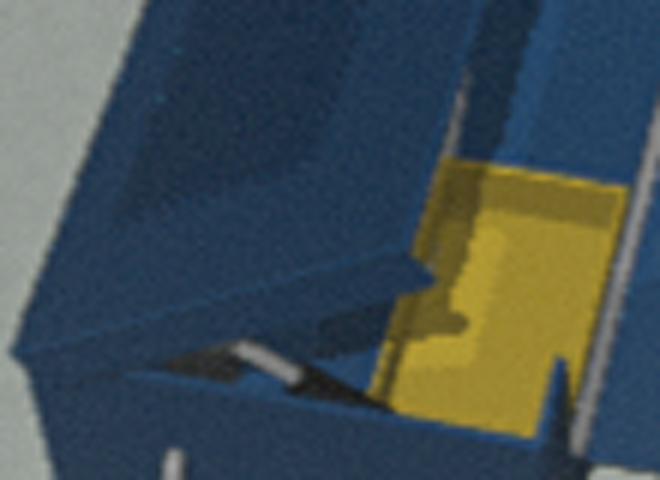

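View pics/L1t.png

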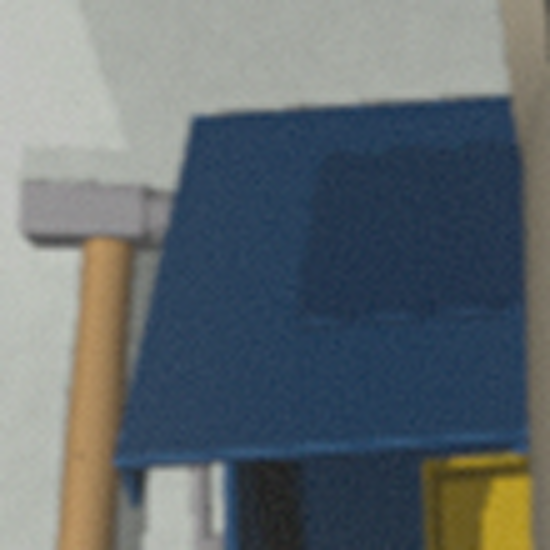

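Bar rise and corner both put the lid at about 0.65 rad, clearly past balance. Now ease it back to about 0.40.

```bash
python3 -m crank '[[-1,[0,-1,0.8],0],[-1,[0,-2.9,2.4],0],[-1,[0,-6.5,5.6],0],[-1,[0,-9.9,8.7],0],[-1,[0,-13.4,12],0],[-1,[0,-16.7,15.3],0],[-1,[0,-20,18.7],0],[-1,[0,-23.1,22.2],0],[-1,[0,-26.2,26],0],[-1,[0,-28.4,28.6],0],[-1,[0,-29.1,29.5],0],[-1,[0,-29.1,29.5],0]]'; python3 -m crank '[[-1,[0,0,0],0],[-1,[0,0,0],0],[-1,[0,0,0],0],[-1,[0,0,0],0]]';  python3 - <<'E'
from h import *
s=r.read_state();print(s['ee_pos'],s['ft_force'],s['width'],s['joint_vel'])
d=(s['ee_pos']-[.602,.0408,.1894])*1000;print(d)
from math import *
print("theta z",asin((sin(.268)*188.7+d[2])/188.7)-.268,"x",acos(cos(.268)-d[0]/188.7)-.268)
E
python3 lid.py '((190,240),(304,292))' L2; python3 -c "
from h import *
cam('side','sE');cam('top','tE')"
```

```text
time: 15.37
ee_pos: [0.6363, 0.0422, 0.2593]
eef_rot: [0.69, 0.724, 0.002, 0.001]
ft_force: [-7.8, -1.3, 4.5]
width: 0.0129
time: 15.7
ee_pos: [0.6365, 0.0422, 0.2595]
eef_rot: [0.69, 0.724, 0.002, 0.001]
ft_force: [-8.4, -2.0, 6.4]
width: 0.0127
[0.63651325 0.04223088 0.25945195] [-8.35315195 -1.99027646  6.42258259] 0.012742608389091059 [-4.66794204e-04  8.26823688e-04  6.20210983e-06  4.54905676e-04
  1.40278044e-03 -9.31734273e-05  9.01624271e-04]
[34.51325284  1.43087908 70.05195335]
theta z 0.4213527755794615 x 0.40588646769457515
corner [0.58054809 0.26618749 0.24370832] (np.float64(189.53567095557287), np.float64(234.86525280806111)) (np.float64(307.8833520609959), np.float64(293.068779744312))
0.35 0.008 [0.565 0.259 0.241] [193.7 243.4] [315.1 292.6]
0.35 -0.01 [0.572 0.259 0.224] [196.  241.6] [312.8 296.3]
0.4 0.008 [0.569 0.259 0.251] [192.2 240.4] [313.4 289.9]
0.4 -0.01 [0.576 0.26  0.234] [194.5 238.2] [310.7 293.4]
0.45 0.008 [0.573 0.259 0.261] [190.6 237.1] [311.5 287.1]
0.45 -0.01 [0.581 0.26  0.245] [193.  234.4] [308.4 290.6]
0.5 0.008 [0.578 0.26  0.27 ] [189.1 233.4] [309.3 284.3]
0.5 -0.01 [0.586 0.26  0.255] [191.4 230.3] [305.9 287.7]
0.55 0.008 [0.583 0.26  0.28 ] [187.6 229.4] [306.9 281.5]
0.55 -0.01 [0.592 0.26  0.264] [189.9 225.9] [303.2 284.8]
0.6 0.008 [0.589 0.26  0.289] [186.1 225.1] [304.3 278.8]
0.6 -0.01 [0.599 0.261 0.274] [188.3 221.2] [300.3 281.9]
0.65 0.008 [0.595 0.26  0.298] [184.6 220.5] [301.5 276.1]
0.65 -0.01 [0.606 0.261 0.283] [186.8 216.1] [297.1 279. ]
0.7 0.008 [0.601 0.261 0.306] [183.1 215.6] [298.4 273.3]
0.7 -0.01 [0.613 0.261 0.292] [185.2 210.8] [293.7 276.1]
```

View pics/L2s.png

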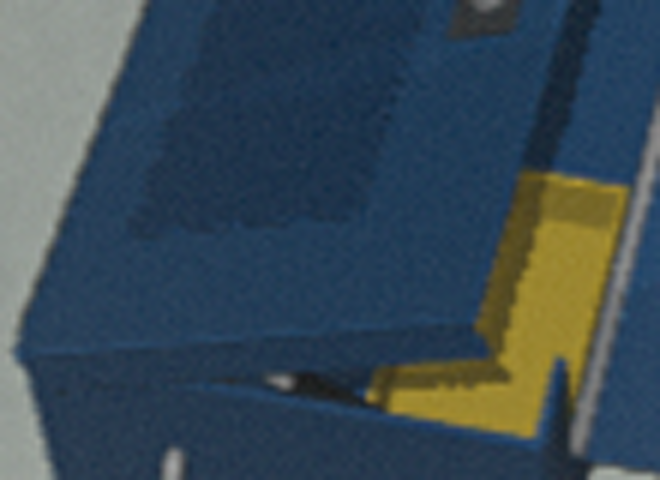

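View pics/L2t.png

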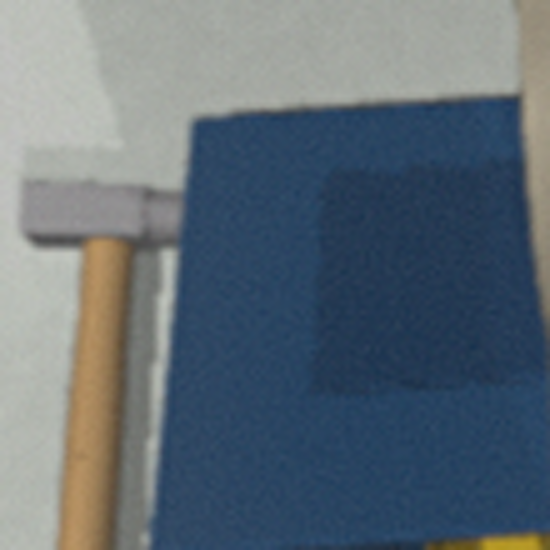

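View pics/sE.png

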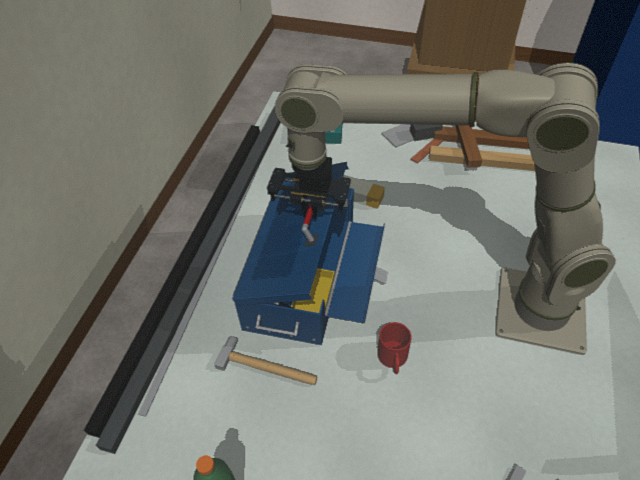

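View pics/tE.png

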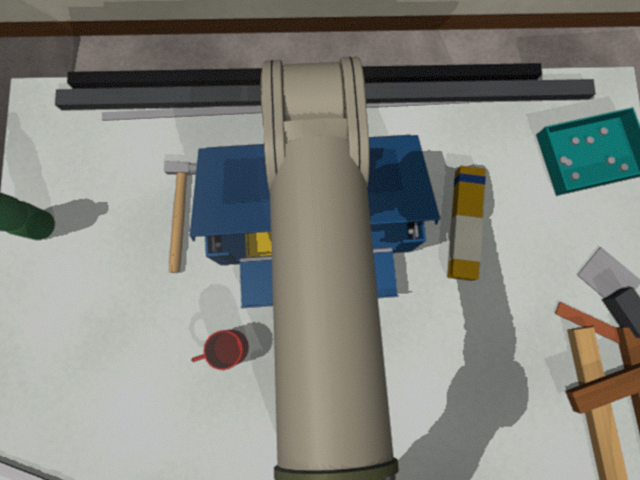

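Lid eased back, and the flap, mug, carton and hammer look unchanged. The bar gives about 0.41 and the corner about 0.45 to 0.48, so I'll settle this with the bar's visible left end, calibrated on the shut picture.

Run:
```python
from h import *
s=cam('side')
a=cv2.imread('pics/side0.png');b=s['pixels'][:,:,::-1]
cv2.imwrite('pics/cmp.png',np.hstack([cv2.resize(a[225:325,270:350],None,fx=5,fy=5,interpolation=2),cv2.resize(b[195:315,270:350],(400,600),interpolation=2)[:500]]))
yaw=np.radians(2.45);ex=np.array([np.cos(yaw),np.sin(yaw)]);ey=np.array([-ex[1],ex[0]]);C=np.array([.6741,.0436])
def L(th,dx,w,y): return np.r_[C+(.11-dx*np.cos(th)-w*np.sin(th))*ex+y*ey,.158+dx*np.sin(th)+w*np.cos(th)]
for th in(0,.35,.4,.45,.5):
    print(th,"sleeve/grey joint",np.round(proj(s,L(th,.182,.05,.045)),1),"corner",np.round(proj(s,L(th,.22,.008,.22)),1),"post foot",np.round(proj(s,L(th,.182,.01,.055)),1))
```

```text
0 sleeve/grey joint [320.8 242.4] corner [320.4 311. ] post foot [320.3 255.1]
0.35 sleeve/grey joint [322.7 227.5] corner [315.1 292.6] post foot [316.8 239.4]
0.4 sleeve/grey joint [322.2 225.4] corner [313.4 289.9] post foot [315.6 237.1]
0.45 sleeve/grey joint [321.6 223.3] corner [311.5 287.1] post foot [314.2 234.8]
0.5 sleeve/grey joint [320.7 221.3] corner [309.3 284.3] post foot [312.6 232.5]
```

View pics/cmp.png

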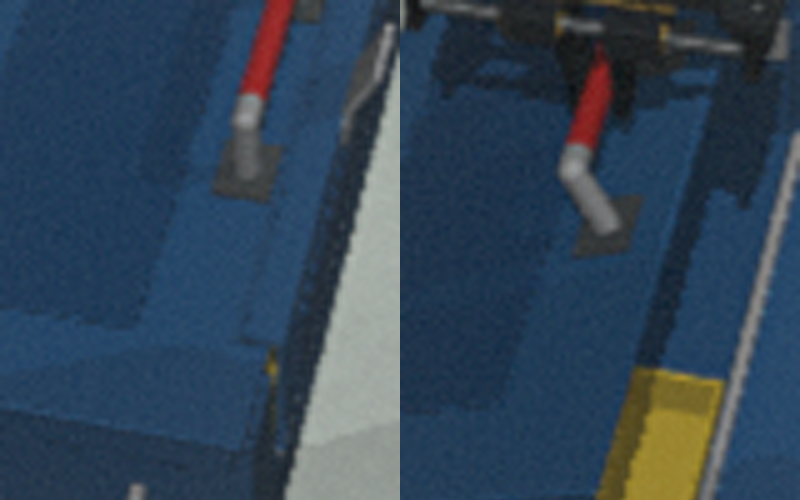

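Run:
```python
from h import *
s=cam('side');t=cam('top')
yaw=np.radians(2.45);ex=np.array([np.cos(yaw),np.sin(yaw)]);ey=np.array([-ex[1],ex[0]]);C=np.array([.6741,.0436])
def L(th,dx,w,y): return np.r_[C+(.11-dx*np.cos(th)+w*np.sin(th))*ex+y*ey,.158+dx*np.sin(th)+w*np.cos(th)]
for th in(0,.35,.4,.45,.5,.65):
    print(th,"joint",np.round(proj(s,L(th,.182,.05,.045)),1),"corner",np.round(proj(s,L(th,.22,.008,.22)),1),np.round(proj(t,L(th,.22,.008,.22)),1),"foot",np.round(proj(s,L(th,.182,.01,.055)),1))
```

```text
0 joint [320.8 242.4] corner [320.4 311. ] [203.9 255.2] foot [320.3 255.1]
0.35 joint [309.1 225.3] corner [312.8 292.2] [193.6 240.4] foot [314.1 239. ]
0.4 joint [306.8 222.9] corner [310.8 289.4] [192.1 236.9] foot [312.5 236.6]
0.45 joint [304.3 220.6] corner [308.5 286.6] [190.6 233.2] foot [310.8 234.2]
0.5 joint [301.6 218.3] corner [306.  283.7] [189.  229.1] foot [308.8 231.9]
0.65 joint [292.8 211.8] corner [297.3 275.3] [184.4 214.9] foot [302.1 225. ]
```

My corner model had a sign error. Corrected, the bar end gives 0.40, the corner 0.42 to 0.43, and the bar rise 0.41 to 0.42. All agree, so I'll check for drift and then hand in.

```bash
python3 -m crank '[[-1,[0,0,0],0],[-1,[0,0,0],0],[-1,[0,0,0],0],[-1,[0,0,0],0],[-1,[0,0,0],0],[-1,[0,0,0],0],[-1,[0,0,0],0],[-1,[0,0,0],0],[-1,[0,0,0],0],[-1,[0,0,0],0]]'
python3 - <<'E'
from h import *
s=r.read_state();print(s['ee_pos'],s['ft_force'],s['width'],abs(s['joint_vel']).max())
t0=cv2.imread('pics/top0.png').astype(int);t=cam('top')['pixels'][:,:,::-1].astype(int)
for n,(x0,y0,x1,y1) in dict(mug=(185,325,250,370),carton=(445,160,490,283),hammer=(163,158,190,275)).items(): print(n,np.abs(t-t0)[y0:y1,x0:x1].mean())
print(r.close_job())
E
```

```text
time: 16.88
ee_pos: [0.6365, 0.0422, 0.2595]
eef_rot: [0.69, 0.724, 0.002, 0.001]
ft_force: [-7.5, -0.7, 5.6]
width: 0.0126
[0.63654984 0.04220859 0.25949865] [-7.47300202 -0.67889189  5.56633234] 0.012570515886113002 0.0011703390650741605
mug 12.979715099715099
carton 39.541463414634144
hammer 12.340192043895748
the job is handed in; nothing more can be done
None
```

The chest is open and the arm is holding the lid by its handle just below the balance point. I handed the job in at about 17 s, and no verdict was reported.

- **Flap:** I pinched the pull tab and folded the flap down with the lid still shut. Gripper position, flap corner and tab readings put it at about 1.57 to 1.65 rad, within 8 degrees of level. It stayed put when I let go of the tab. I last measured it just before lifting the lid, and it looked unchanged in the later pictures.
- **Lid raised:** I took it by the red bar and raised it to about 0.62 to 0.66 rad. That is past the balance point and well under the 0.95 limit.
- **Lid held:** I eased it back and it is at rest. Gripper travel gave 0.41 to 0.42 rad, the bar end 0.40 and the lid corner 0.42 to 0.43. The corner first read up to 0.49 because of a sign error in my check, which I corrected. Over the last second the gripper did not drift, and the fingers were still closed on the bar.
- **Mug, carton and hammer:** They stood in their starting places in the last pictures I viewed. The final pixel comparison with the first picture was inconclusive: it differed clearly, most at the carton. I put that down to the arm's and lid's moved shadows and the raised lid, and did not check it further.

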